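# Present an objective to the open port of a nosepiece

## Task

Make the front port of the microscope nosepiece ready for its objective: lift the black dust cap off the port and lay it down flat on the bare worktop, clear of the nosepiece. Then take the objective that stands on the lens tissue booklet with a light grip, carry it upright over the bottles and the objective case without disturbing them, and stop with it hovering over the open port: upright, centred on the port, its thread about 10 mm above the rim and touching nothing, so that I can start the fine thread by hand. Finish while still holding it there.

Things in the scene. Friction and masses are not known exactly. Their poses are not given: they have to be found in the camera images.
- nosepiece: Microscope objective revolver, fixed to the worktop: white carrier under a tilted silver disc, in all 135 mm across and 115 mm high. Origin: on the worktop under the disc's middle; +z up. The working port (highest, the only level one) is on its -x side, closed by the black dust cap. Ports beside it have flush silver plugs; the two on its +x side carry fitted objectives.
- fitted_a: White objective fixed in a rear port of the nosepiece, leaning outwards, top about 110 mm above the worktop. Do not touch it. Origin: centre of its foot, z along its axis.
- fitted_b: The other fixed objective, like fitted_a.
- port (a point): Centre of the working port at the level of its rim, 36 mm from the nosepiece's origin on its -x side and 91 mm above the worktop. The port faces straight up: a silver rim 42 mm across outside, inside it a 2 mm deep recess 37 mm wide (its ledge lies 2 mm below this point) and a 26 mm bore. Axes as the nosepiece's.
- dust_cap: Black round plastic dust cap, 34 mm across and 12 mm high, 15 g, lying loose in the recess of the working port: about 10 mm of it stands above the rim, free all round. It just lifts off. The worktop in front of the nosepiece and to its right, towards the microscope, is bare. Origin: centre of its underside; +z up.
- objective: White objective standing lens up on the booklet: 46 mm high plus a steel thread 24 mm wide, 5 mm long below; about 0.18 kg. Widest, 29 mm, at the knurled ring low down, then tapering. Origin: on its axis at the shoulder, 5 mm above its lowest point; +z to the lens. Grip across the barrel from above, any way round, 20 to 30 N at each finger; over 45 N harms it.
- thread_end (a point): Centre of the objective's lower end (the end of the thread), 5 mm below the objective's origin. This point is to stop about 10 mm above port.
- tissue_pad: Blue booklet of lens tissue, 102 x 75 x 12 mm, fixed flat on the worktop; the objective stands on it. Origin: centre of its underside.
- oil_bottle: White dropper bottle with black cap, 26 mm across, 66 mm high, loose, standing on the worktop. Leave it standing where it is. Origin: centre of its underside.
- objective_case: Round plastic objective case, black below and clear above, 42 mm across, 64 mm high, loose, standing on the worktop. Leave it standing where it is. Origin: centre of its underside.
- amber_vial: Amber glass vial with black screw cap, 34 mm across, 78 mm high, loose, standing on the worktop. Leave it standing where it is. Origin: centre of its underside.
Mind the look-alikes: they are no part of the job. Leave any pink or yellow look-alike of the objective alone.

How it is judged:
On the way, in this order (a step that is already met when the one before it is completed fails the run):
1. the dust cap lies flat on the worktop, let go and at rest (height (world z) of dust_cap between -0.004 and 0.0125 m and horizontal distance between dust_cap and port above 0.055 m and linear speed of dust_cap below 0.02 m/s and contact force between dust_cap and the arm below 0.1 N and contact force between dust_cap and the fingers below 0.1 N and contact force between dust_cap and nosepiece below 0.05 N), for 0.2 s.
2. the objective is held clear of its booklet (height (world z) of objective above 0.075 m and contact force between objective and the fingers above 2 N), for 0.2 s.
At the end, for the whole second after the job is handed in: Objective held still and upright (4 deg) by the fingers alone, thread end within 5 mm of the port's axis and 3 to 18 mm above its rim, touching nothing else; cap let go flat on the bare worktop, 55 mm or more from the port's axis; bottles and case standing within 30 mm of their places (horizontal distance between thread_end and port below 0.005 m and z of thread_end in the frame of port between 0.003 and 0.018 m and angle between objective's own z axis and vertical below 0.07 rad and linear speed of objective below 0.015 m/s and contact force between objective and the fingers above 2 N and contact force between objective and nosepiece below 0.05 N and contact force between objective and dust_cap below 0.05 N and height (world z) of dust_cap between -0.004 and 0.0125 m and horizontal distance between dust_cap and port above 0.055 m and linear speed of dust_cap below 0.02 m/s and contact force between dust_cap and the arm below 0.1 N and contact force between dust_cap and the fingers below 0.1 N and distance of each of oil_bottle, objective_case, amber_vial from where it was at the start of the episode below 0.03 m and angle between each of oil_bottle, objective_case, amber_vial's own z axis and vertical below 0.15 rad); the arm keeps its last pose, push and grip.
It fails at once if the objective is squeezed with more than 45 N at a finger, or tipped more than 25 degrees (contact force between objective and the fingers above 100 N or angle between objective's own z axis and vertical above 0.44 rad).
It fails at once if the objective touches the nosepiece, anything fitted to it, or the dust cap (contact force between objective and nosepiece above 0.5 N or contact force between objective and dust_cap above 0.5 N).
It fails at once if the robot bumps the nosepiece with more than 25 N (contact force between any of the arm, the fingers and nosepiece above 25 N).
It fails at once if the dust cap is dropped from a height (linear speed of dust_cap above 0.8 m/s and contact force between dust_cap and the fingers below 0.05 N).
It fails at once if a bottle or the case is knocked over or pushed away (distance of any of oil_bottle, objective_case, amber_vial from where it was at the start of the episode above 0.03 m or angle between any of oil_bottle, objective_case, amber_vial's own z axis and vertical above 0.4 rad).
It also fails if it takes over 64 s, if anything falls off the work surface, if the arm or the gripper's body presses on something with over 40 N, if the wrist force passes 120 N, or if a joint passes its speed limit or range.

## Robot

A 6-joint arm with a two-finger parallel gripper is mounted at the origin on a cart in front of the work surface, level with it; the furniture and walls round the work are solid. World frame = base frame: x ahead of the robot, y to its left, z up, the work surface at z = 0. Lengths are in m, angles in rad, forces in N, time in s.
With the tool pointing down it reaches from about 0.2 to 0.875 m from the base axis. Payload 3.4 kg.
Tool frame: the origin (TCP) lies between the finger pads; the fingertips stand 19 mm ahead of it and the grasp point (between the pads) is the TCP (arm.tips_ahead is the z of the fingertips in the tool frame, in m); z points along the fingers, y is the line along which they close (so a half turn about z gives the same grasp; the last joint's range is limited). The gripper opens to 94 mm and grips with 3 to 60 N. Pads are 16 mm wide; open, the fingers measure 119 mm over their backs; the gripper's body (75 mm by 177 mm) begins 78 mm behind the grasp point.
Start: joints at [1.045, 0.276, 1.505, -0, 1.361, -0.121], TCP at [0.226, 0.529, 0.224] pointing down, gripper open.
Joint ranges: [-2.89, 2.89], [-0.75, 2.08], [0.22, 2.7], [-1.18, 4.32], [0.11, 2.71], [-2.7, 2.7]. Speed limits (rad/s): [2.57, 2.57, 3.14, 3.14, 3.14, 3.14].

## Interface

Orientations are given as a rotation vector (axis times angle).
In Python, from plant import arm gives the robot as it stands. The module is installed in compiled form; this text tells all that it offers.
- The arm moves only by the tool step_arm, never from a script. Its argument "increments" is a list of rows, each a list of 3 entries, a list of its own where there are three numbers: the shift along the tool's x, y, z in cm, then the turn, a rotation vector about the tool's x, y, z in rad, then the opening, from 0 (shut) to 1 (fully open). In form: [[[dx, dy, dz], [ax, ay, az], hand], ...]. A call has 1 to 5 rows; each row is the pose to reach, as a shift and turn from the pose commanded when the call began, along the tool's axes at that moment; what a row does not reach only later rows make up. A row lasts 1/10 s, in which the tool goes at most 50 mm and 8.59 degrees, less where a joint would pass 70% of its speed; a pose out of reach is approached as far as the arm can. A call with a gripper value outside its range is refused whole. The fingers move at their own pace and stop on an object; "squeeze" is the grip in N (left out, the last holds). Time passes only in rows, so rows that repeat a pose let the fingers close. It gives the time, the measured TCP pose, the force, the opening and the grip force at its end, in the units of the state.
- arm.observe(): the state, without advancing time (a new reading comes with each control period).
- arm.read_camera(name): name is "scene" or "top" or "wrist"; returns (picture, depth): 480x640x3 uint8, blue, green, red; 480x640 float32, m along the optical axis (not along the pixel's ray), 0 where there is no reading.
- arm.calibration(name): a dict with "fx", "fy", "cx", "cy" (pixels), "rvec" (rotation vector, rad) and "tvec" (3), from world to camera coordinates, as OpenCV has them; the wrist camera has in their place "hand_eye" (4x4, takes a point from camera to tool coordinates, whose origin is the TCP and whose axes are the flange's). Camera axes: x right, y down, z forward; pixel columns grow to the right and rows downward; lengths in m; the calibration is good to about 2 mm. A picture is of the moment at which its call begins: read the wrist's pose just before it. calibration takes no time and is no camera call.
- arm.job_done(): hands the job in; it is judged then, once.
The state is a dict: "time": time; "joint_pos": joint angles; "dq": joint speeds; "tau": joint torques, N m; "position": TCP position; "tcp_rot": TCP orientation; "ft_force": force on the tool from outside, world axes, zero at the start; "moment": the same for the moment, N m; "gripper_width": finger opening in m; "grip_force": force on a finger pad.
Only numpy, scipy, OpenCV 4.12 (cv2) and the standard library are available. Lean on these libraries where they do the work, as an engineer would, in place of code of your own. Each camera call takes 0.05 s, during which the arm holds its last target. There are 200 camera calls.

## Working session

There is one attempt and no reset: what is moved stays moved. The work goes in short steps, Python scripts to look and compute and a tool call to move; the robot and the scene stay as the last step left them, time stands still between calls to the robot, and variables do not carry over. Pictures are saved under pics/ and viewed, at most 10 in all, crops included, and the job is handed in when it is done.

Besides the shell and the picture viewer there is one more tool, called after "Call:" by a JSON object that holds its "op" and its "data", one argument or row to a line. step_arm: Moves the arm, as the interface text tells. Its arguments: {"type":"object","properties":{"increments":{"type":"array"},"squeeze":{"type":"number"}},"required":["increments"]}

```bash
mkdir -p pics; cat > h.py <<'E'
import numpy as np, cv2
from plant import arm
from scipy.spatial.transform import Rotation as R
def cloud(name):
    s=arm.observe(); im,d=arm.read_camera(name); c=arm.calibration(name)
    v,u=np.mgrid[:480,:640]
    P=np.stack([(u-c['cx'])/c['fx']*d,(v-c['cy'])/c['fy']*d,d],-1)
    if 'hand_eye' in c:
        H=np.array(c['hand_eye']); P=P@H[:3,:3].T+H[:3,3]
        P=P@R.from_rotvec(s['tcp_rot']).as_matrix().T+s['position']
    else:
        P=(P-np.ravel(c['tvec']))@R.from_rotvec(np.ravel(c['rvec'])).as_matrix()
    P[d==0]=np.nan
    return im,P
E
python3 - <<'E'
from h import *
for n in ('scene','top'):
    im,P=cloud(n); cv2.imwrite(f'pics/{n}.png',im); np.savez(f'pics/{n}.npz',im=im,P=P)
s=arm.observe(); print(s, arm.tips_ahead)
E
```

```text
{'time': 0.1, 'joint_pos': array([ 1.04503230e+00,  2.76515742e-01,  1.50598570e+00,  1.59434780e-05,
        1.36069220e+00, -1.20976904e-01]), 'dq': array([ 1.72774834e-04, -1.53656345e-03, -3.34021577e-03,  2.43250074e-04,
       -8.26533429e-05,  2.87609404e-04]), 'tau': array([ 6.96484203e-04, -4.05456734e+01, -2.37779510e+01,  7.01565505e-02,
        2.98668514e-02, -4.89621971e-05]), 'position': array([0.22619882, 0.52812931, 0.22370865]), 'tcp_rot': array([-6.31405743e-01, -3.07695246e+00,  2.37630612e-03]), 'ft_force': array([ 0.05193912, -1.0384561 ,  0.29495001]), 'moment': array([-0.01823323,  0.01597903, -0.02187943]), 'grip_force': 0.0, 'gripper_width': 0.093800628765138} 0.019
```

View pics/scene.png

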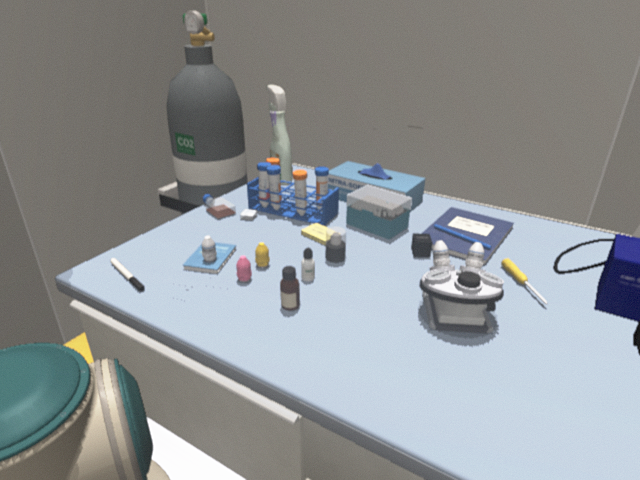

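View pics/top.png

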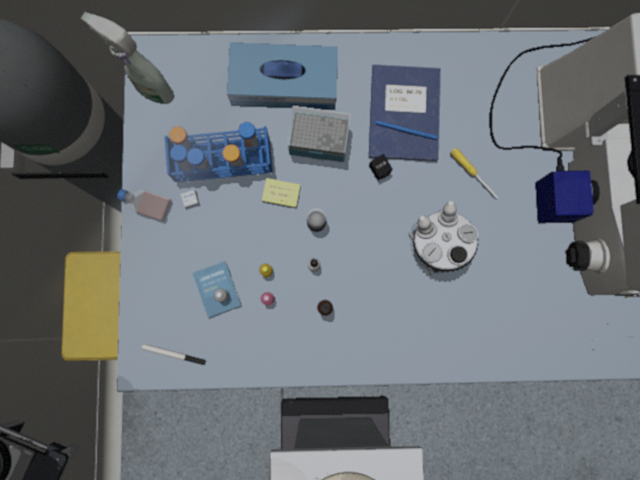

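The scene view shows the nosepiece at (460,290) with the black cap at (467,280). The top view shows these positions:
- Cap at (458,255).
- White objective at (222,296), on the blue booklet.
- Pink (267,299) and yellow (266,270) look-alikes, which I'll leave alone.
- Vial at (325,308), oil bottle at (314,264) and case at (316,220).

The white objective on the booklet is the one that fits the description. I'll measure these and confirm in a crop.

```bash
python3 - <<'E'
from h import *
D=np.load('pics/top.npz'); P=D['P']; im=D['im']
for n,(u,v),r,zb in [('cap',(458,255),14,(.09,.115)),('obj',(222,296),12,(.03,.075)),('vial',(325,308),12,(.05,.09)),('oil',(314,264),10,(.04,.08)),('case',(316,220),14,(.04,.08)),('pad',(217,289),32,(.005,.02)),('disc',(446,240),42,(.06,.2)),('pink',(267,299),10,(.03,.08)),('yel',(266,270),10,(.03,.08))]:
    w=P[v-r:v+r+1,u-r:u+r+1].reshape(-1,3); w=w[(w[:,2]>zb[0])&(w[:,2]<zb[1])]
    print(n,len(w),w.min(0).round(4),w.max(0).round(4),((w.min(0)+w.max(0))/2).round(4),w.mean(0).round(4))
# cap black top / hub
for n,p in [('cap',(458,255)),('hub',(446,237)),('objtop',(222,295)),('bare',(470,340)),('bare2',(420,330)),('fa',(449,207)),('fb',(424,222))]: print(n,P[p[1],p[0]].round(4))
a=cv2.resize(im[190:290,400:500],None,fx=4,fy=4,interpolation=2); b=cv2.resize(im[250:350,190:290],None,fx=4,fy=4,interpolation=2)
cv2.imwrite('pics/crop1.png',np.hstack([a,b]))
c=arm.calibration('wrist'); print(c)
E
```

```text
cap 299 [ 0.5251 -0.2609  0.09  ] [ 0.5719 -0.2118  0.1069] [ 0.5485 -0.2363  0.0985] [ 0.5452 -0.2311  0.0988]
obj 155 [0.4631 0.2414 0.0304] [0.4902 0.2686 0.066 ] [0.4766 0.255  0.0482] [0.4758 0.2535 0.0526]
vial 180 [0.4312 0.0225 0.05  ] [0.4603 0.0536 0.0841] [0.4458 0.038  0.0671] [0.4454 0.0392 0.0675]
oil 90 [0.5282 0.0493 0.0402] [0.5497 0.0706 0.0701] [0.5389 0.06   0.0551] [0.5373 0.0608 0.0557]
case 338 [0.6125 0.0326 0.0411] [0.6548 0.073  0.0706] [0.6337 0.0528 0.0558] [0.6318 0.0533 0.0626]
pad 1557 [0.4216 0.2025 0.005 ] [0.5576 0.3355 0.0191] [0.4896 0.269  0.012 ] [0.4932 0.2701 0.0113]
disc 3067 [ 0.5133 -0.2833  0.0601] [ 0.6524 -0.1515  0.1147] [ 0.5829 -0.2174  0.0874] [ 0.5768 -0.2128  0.0821]
pink 136 [0.4551 0.147  0.031 ] [0.4807 0.1726 0.0544] [0.4679 0.1598 0.0427] [0.4678 0.1594 0.0431]
yel 133 [0.5159 0.1501 0.0314] [0.5417 0.1763 0.0563] [0.5288 0.1632 0.0438] [0.5278 0.162  0.0438]
cap [ 0.5427 -0.2306  0.0987]
hub [ 0.5825 -0.2122  0.0815]
objtop [0.4746 0.2496 0.0613]
bare [ 0.3701 -0.2711  0.0032]
bare2 [ 0.3937 -0.1655 -0.0023]
fa [ 0.6408 -0.2165  0.1025]
fb [ 0.6102 -0.1634  0.1062]
{'fx': 395.6707806635905, 'fy': 395.6707806635905, 'cx': 316.6849290760374, 'cy': 241.5296813628508, 'hand_eye': array([[-1.03210968e-03, -9.73962943e-01, -2.26704920e-01,
         6.59363907e-02],
       [ 9.99999464e-01, -1.02301417e-03, -1.57611220e-04,
         1.29089197e-05],
       [-7.84148577e-05, -2.26704961e-01,  9.73963477e-01,
        -1.60459933e-01],
       [ 0.00000000e+00,  0.00000000e+00,  0.00000000e+00,
         1.00000000e+00]])}
```

View pics/crop1.png

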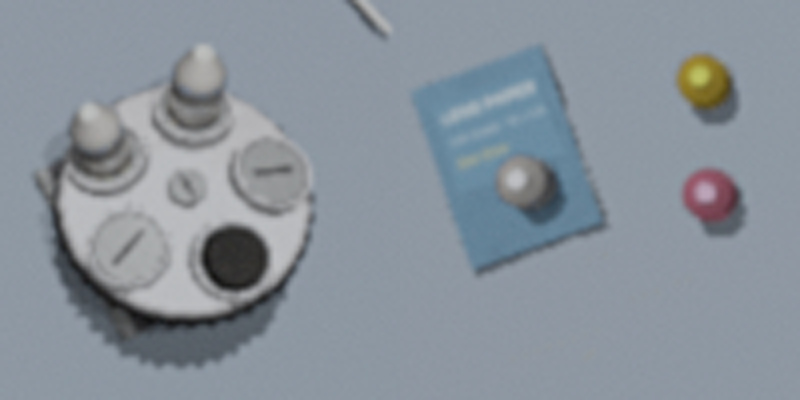

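The crop confirms it: the cap is the black disc at crop (235,257), and the white objective at crop (525,182) stands on the blue booklet. The pink and yellow ones are off it. Next I plan the approach above the cap.

```bash
cat >> h.py <<'E'
def plan(goal,ydir,n,pos=None,rot=None):
    """goal TCP (m); ydir: wanted tool y (world xy) or None; n calls of 5 rows -> per call total shift cm, turn rad"""
    s=arm.observe(); p=np.array(s['position'] if pos is None else pos); r=R.from_rotvec(s['tcp_rot']) if rot is None else rot
    for k in range(n,0,-1):
        w=np.zeros(3)
        if ydir is not None:
            y=np.r_[ydir,0]/np.hypot(*ydir); T=R.from_matrix(np.c_[np.cross(y,[0,0,-1]),y,[0,0,-1]])
            w=(r.inv()*T).as_rotvec()
        d=r.inv().apply(np.array(goal)-p)*100
        d=(d/k).round(2); w=(w/k).round(3); print('shift',d,'turn',w)
        p=p+r.apply(d/100); r=r*R.from_rotvec(w)
    print('end',p.round(4),r.as_matrix()[:,1].round(3)); return p,r
E
python3 - <<'E'
from h import *
plan([.543,-.231,.224],(.467,-.884),5)
E
```

```text
shift [-1.180e+01 -1.146e+01  1.000e-02] turn [-0.    0.    0.45]
shift [-1.561e+01 -5.190e+00  1.000e-02] turn [-0.    0.    0.45]
shift [-1.632e+01  2.120e+00  1.000e-02] turn [-0.     0.001  0.45 ]
shift [-1.376e+01  9.010e+00 -1.000e-02] turn [-0.    0.    0.45]
shift [-8.48 14.1  -0.  ] turn [-0.     0.001  0.451]
end [ 0.543 -0.231  0.224] [ 0.467 -0.884 -0.   ]
```

Call:
{"op": "step_arm", "data": {
  "increments": [
    [[-2.4,-2.3,0],[0,0,0.09],1],
    [[-4.7,-4.6,0],[0,0,0.18],1],
    [[-7.1,-6.9,0],[0,0,0.27],1],
    [[-9.4,-9.2,0],[0,0,0.36],1],
    [[-11.8,-11.5,0],[0,0,0.45],1]
  ]
}}

```text
time: 0.6
position: [0.2896, 0.375, 0.2241]
tcp_rot: [-1.307, -2.857, 0.001]
ft_force: [-0.4, 0.6, 0.1]
gripper_width: 0.094
grip_force: 0.0
```

Call:
{"op": "step_arm", "data": {
  "increments": [
    [[-3.1,-1.0,0],[0,0,0.09],1],
    [[-6.2,-2.1,0],[0,0,0.18],1],
    [[-9.4,-3.1,0],[0,0,0.27],1],
    [[-12.5,-4.2,0],[0,0,0.36],1],
    [[-15.6,-5.2,0],[0,0,0.45],1]
  ]
}}

```text
time: 1.1
position: [0.3527, 0.2231, 0.2242]
tcp_rot: [-1.911, -2.493, 0.001]
ft_force: [0.6, 0.4, 0.1]
gripper_width: 0.0938
grip_force: 0.0
```

Call:
{"op": "step_arm", "data": {
  "increments": [
    [[-3.3,0.4,0],[0,0,0.09],1],
    [[-6.5,0.8,0],[0,0,0.18],1],
    [[-9.8,1.3,0],[0,0,0.27],1],
    [[-13.0,1.7,0],[0,0,0.36],1],
    [[-16.3,2.1,0],[0,0,0.45],1]
  ]
}}

```text
time: 1.6
position: [0.4159, 0.0716, 0.2242]
tcp_rot: [-2.42, -2.003, 0.0]
ft_force: [-0.3, 0.3, -0.4]
gripper_width: 0.0938
grip_force: 0.0
```

Call:
{"op": "step_arm", "data": {
  "increments": [
    [[-2.8,1.8,0],[0,0,0.09],0.8],
    [[-5.5,3.6,0],[0,0,0.18],0.6],
    [[-8.3,5.4,0],[0,0,0.27],0.6],
    [[-11.0,7.2,0],[0,0,0.36],0.6],
    [[-13.8,9.0,0],[0,0,0.45],0.6]
  ]
}}

```text
time: 2.1
position: [0.4792, -0.0805, 0.2241]
tcp_rot: [-2.805, -1.412, 0.001]
ft_force: [0.4, 0.6, 0.2]
gripper_width: 0.0584
grip_force: 0.0
```

Call:
{"op": "step_arm", "data": {
  "increments": [
    [[-1.7,2.8,0],[0,0,0.09],0.6],
    [[-3.4,5.6,0],[0,0,0.18],0.6],
    [[-5.1,8.5,0],[0,0,0.27],0.6],
    [[-6.8,11.3,0],[0,0,0.36],0.6],
    [[-8.5,14.1,0],[0,0,0.45],0.6]
  ]
}}

```text
time: 2.6
position: [0.5425, -0.2325, 0.2239]
tcp_rot: [-3.05, -0.751, 0.001]
ft_force: [-0.1, 0.0, -0.4]
gripper_width: 0.0563
grip_force: 0.0
```

Call:
{"op": "step_arm", "data": {
  "increments": [
    [[0,0,0],[0,0,0],0.6],
    [[0,0,0],[0,0,0],0.6]
  ]
}}

```text
time: 2.8
position: [0.5419, -0.2314, 0.2235]
tcp_rot: [-3.047, -0.756, 0.002]
ft_force: [0.1, 1.0, -0.3]
gripper_width: 0.0563
grip_force: 0.0
```

```bash
python3 - <<'E'
from h import *
im,P=cloud('wrist'); np.savez('pics/w1.npz',im=im,P=P); cv2.imwrite('pics/w1.png',im)
s=arm.observe(); print(s['position'])
dark=(im.max(2)<75)&(P[...,2]>.094)&(P[...,2]<.115)&(np.hypot(P[...,0]-.543,P[...,1]+.231)<.03)
w=P[dark]; print(len(w),w.mean(0),np.median(w,0),w.min(0),w.max(0))
(c,r)=cv2.minEnclosingCircle(w[:,:2].astype(np.float32)*1000); print(c,r)
E
```

```text
[ 0.54172725 -0.2306112   0.22381613]
1581 [ 0.54631894 -0.23163934  0.10108593] [ 0.54642458 -0.23165662  0.10126637] [ 0.52905654 -0.24854053  0.09412626] [ 0.5620377  -0.21547872  0.10328696]
(545.6302490234375, -232.01881408691406) 16.716764450073242
```

View pics/w1.png

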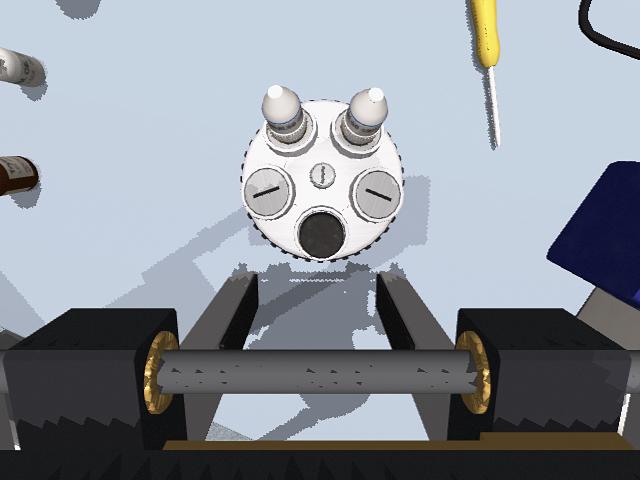

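The wrist view shows the cap at (322,235), with the hub at (322,175) and the fingers symmetric about it. It measures 33.4 mm across with its top at z 0.101, as it should. I go down to it.

```bash
python3 - <<'E'
from h import *
plan([.546,-.232,.1135],(.467,-.884),2)
E
```

```text
shift [0.16 0.17 5.52] turn [-0.001  0.     0.001]
shift [0.16 0.17 5.51] turn [-0.001  0.001  0.   ]
end [ 0.546  -0.232   0.1135] [ 0.467 -0.884 -0.   ]
```

Call:
{"op": "step_arm", "data": {
  "increments": [
    [[0.1,0.1,2.0],[0,0,0],0.6],
    [[0.2,0.2,4.0],[0,0,0],0.6],
    [[0.3,0.3,6.0],[0,0,0],0.6],
    [[0.3,0.3,7.5],[0,0,0],0.6],
    [[0.3,0.3,8.5],[0,0,0],0.6]
  ]
}}

```text
time: 3.35
position: [0.5454, -0.2307, 0.1385]
tcp_rot: [-3.047, -0.76, 0.002]
ft_force: [-1.3, 0.6, 0.7]
gripper_width: 0.0565
grip_force: 0.0
```

Call:
{"op": "step_arm", "data": {
  "increments": [
    [[0,0,0.7],[0,0,0],0.6],
    [[0,0,1.4],[0,0,0],0.6],
    [[0,0,2.0],[0,0,0],0.6],
    [[0,0,2.5],[0,0,0],0.6],
    [[0,0,2.5],[0,0,0],0.6]
  ]
}}

```text
time: 3.85
position: [0.5461, -0.2324, 0.1139]
tcp_rot: [-3.048, -0.757, 0.001]
ft_force: [-0.4, -0.1, -0.5]
gripper_width: 0.0561
grip_force: 0.0
```

Call:
{"op": "step_arm", "data": {
  "increments": [
    [[0,0,0],[0,0,0],0.45],
    [[0,0,0],[0,0,0],0.3],
    [[0,0,0],[0,0,0],0.3],
    [[0,0,0],[0,0,0],0.3],
    [[0,0,0],[0,0,0],0.3]
  ],
  "squeeze": 8
}}

```text
time: 4.35
position: [0.5466, -0.2327, 0.1147]
tcp_rot: [3.049, 0.757, 0.001]
ft_force: [0.5, 1.2, 0.3]
gripper_width: 0.0321
grip_force: 8.0
```

Call:
{"op": "step_arm", "data": {
  "increments": [
    [[0,0,-0.5],[0,0,0],0.3],
    [[0,0,-1.5],[0,0,0],0.3],
    [[0,0,-2.5],[0,0,0],0.3],
    [[0,0,-3.5],[0,0,0],0.3],
    [[0,0,-4],[0,0,0],0.3]
  ]
}}

```text
time: 4.85
position: [0.5472, -0.2329, 0.1563]
tcp_rot: [3.047, 0.757, 0.003]
ft_force: [0.5, 0.4, -1.0]
gripper_width: 0.0319
grip_force: 8.0
```

Call:
{"op": "step_arm", "data": {
  "increments": [
    [[-2.0,-1.1,0],[0,0,0],0.3],
    [[-5.0,-2.6,0],[0,0,0],0.3],
    [[-8.0,-4.2,0],[0,0,0],0.3],
    [[-11.0,-5.8,0],[0,0,0],0.3],
    [[-12.9,-6.8,0],[0,0,0],0.3]
  ]
}}

```text
time: 5.35
position: [0.3983, -0.2322, 0.1547]
tcp_rot: [-3.048, -0.757, 0.001]
ft_force: [0.5, 0.4, -1.2]
gripper_width: 0.032
grip_force: 8.0
```

Call:
{"op": "step_arm", "data": {
  "increments": [
    [[0,0,1.5],[0,0,0],0.3],
    [[0,0,4],[0,0,0],0.3],
    [[0,0,7],[0,0,0],0.3],
    [[0,0,9],[0,0,0],0.3],
    [[0,0,10],[0,0,0],0.3]
  ]
}}

```text
time: 5.85
position: [0.3998, -0.2322, 0.0532]
tcp_rot: [-3.047, -0.757, 0.002]
ft_force: [-0.3, 0.5, 0.5]
gripper_width: 0.0321
grip_force: 8.0
```

Call:
{"op": "step_arm", "data": {
  "increments": [
    [[0,0,0.6],[0,0,0],0.3],
    [[0,0,1.2],[0,0,0],0.3],
    [[0,0,1.8],[0,0,0],0.3],
    [[0,0,1.8],[0,0,0],0.3]
  ]
}}

```text
time: 6.25
position: [0.4006, -0.2328, 0.0363]
tcp_rot: [-3.049, -0.757, 0.0]
ft_force: [-0.4, 1.1, -0.2]
gripper_width: 0.0322
grip_force: 8.0
```

Call:
{"op": "step_arm", "data": {
  "increments": [
    [[0,0,0.4],[0,0,0],0.3],
    [[0,0,0.8],[0,0,0],0.3],
    [[0,0,1.0],[0,0,0],0.3],
    [[0,0,1.0],[0,0,0],0.3]
  ]
}}

```text
time: 6.65
position: [0.4005, -0.2327, 0.0262]
tcp_rot: [-3.048, -0.757, 0.0]
ft_force: [0.1, 0.5, -0.2]
gripper_width: 0.0322
grip_force: 8.0
```

Call:
{"op": "step_arm", "data": {
  "increments": [
    [[0,0,0.1],[0,0,0],0.3],
    [[0,0,0.1],[0,0,0],0.3]
  ]
}}

```text
time: 6.85
position: [0.4007, -0.2329, 0.0255]
tcp_rot: [3.049, 0.757, 0.0]
ft_force: [-0.5, 0.6, -0.5]
gripper_width: 0.0319
grip_force: 8.0
```

Call:
{"op": "step_arm", "data": {
  "increments": [
    [[0,0,0.1],[0,0,0],0.3],
    [[0,0,0.1],[0,0,0],0.3]
  ]
}}

```text
time: 7.05
position: [0.4008, -0.2329, 0.0252]
tcp_rot: [3.049, 0.757, 0.001]
ft_force: [-1.0, 1.9, 7.6]
gripper_width: 0.0319
grip_force: 8.2
```

Call:
{"op": "step_arm", "data": {
  "increments": [
    [[0,0,0.1],[0,0,0],0.3],
    [[0,0,0.1],[0,0,0],0.3]
  ]
}}

```text
time: 7.25
position: [0.4008, -0.2329, 0.0244]
tcp_rot: [3.049, 0.757, 0.001]
ft_force: [-1.4, 1.6, 9.0]
gripper_width: 0.0323
grip_force: 8.2
```

Call:
{"op": "step_arm", "data": {
  "increments": [
    [[0,0,-0.1],[0,0,0],0.4],
    [[0,0,-0.1],[0,0,0],0.6],
    [[0,0,-0.1],[0,0,0],0.6],
    [[0,0,-0.1],[0,0,0],0.6]
  ]
}}

```text
time: 7.65
position: [0.4006, -0.2328, 0.0243]
tcp_rot: [-3.049, -0.757, 0.0]
ft_force: [0.8, -0.2, 0.9]
gripper_width: 0.0559
grip_force: 0.0
```

Call:
{"op": "step_arm", "data": {
  "increments": [
    [[0,0,-1],[0,0,0],0.6],
    [[0,0,-3],[0,0,0],0.6],
    [[0,0,-8],[0,0,0],0.6],
    [[0,0,-13],[0,0,0],0.6],
    [[0,0,-18],[0,0,0],0.6]
  ]
}}

```text
time: 8.15
position: [0.4002, -0.2325, 0.2069]
tcp_rot: [3.049, 0.757, 0.0]
ft_force: [0.7, -1.3, 0.2]
gripper_width: 0.0567
grip_force: 0.0
```

Call:
{"op": "step_arm", "data": {
  "increments": [
    [[3.0,1.6,0],[0,0,0],0.6],
    [[6.0,3.2,-0.5],[0,0,0],0.6],
    [[9.0,4.8,-1],[0,0,0],0.6],
    [[11.0,5.8,-2],[0,0,0],0.6],
    [[11.5,6.0,-2],[0,0,0],0.6]
  ]
}}

```text
time: 8.65
position: [0.533, -0.2324, 0.2258]
tcp_rot: [3.046, 0.759, 0.005]
ft_force: [-0.5, -0.3, -0.4]
gripper_width: 0.0569
grip_force: 0.0
```

Call:
{"op": "step_arm", "data": {
  "increments": [
    [[0,0,0],[0,0,0],0.6],
    [[0,0,0],[0,0,0],0.6]
  ]
}}

```text
time: 8.85
position: [0.5288, -0.2317, 0.224]
tcp_rot: [-3.048, -0.757, 0.003]
ft_force: [0.0, 0.2, -0.5]
gripper_width: 0.0565
grip_force: 0.0
```

```bash
python3 - <<'E'
from h import *
im,P=cloud('wrist'); np.savez('pics/w2.npz',im=im,P=P)
s=arm.observe(); print(s['position'],s['tcp_rot'])
imt,Pt=cloud('top'); 
u0,v0=np.unravel_index(np.nanargmin(np.linalg.norm(P-[.546,-.232,.089],axis=2)),(480,640))[::-1]; print(u0,v0)
x,y=u0-40,v0-40
cv2.imwrite('pics/w2.png',np.hstack([cv2.resize(im[y:y+80,x:x+80],None,fx=5,fy=5,interpolation=2),cv2.resize(imt[230:320,420:510],(400,400),interpolation=2)]))
print(x,y)
E
```

```text
[ 0.52869894 -0.23178639  0.22408495] [-3.04811707e+00 -7.56278824e-01  2.46894747e-03]
328 215
288 175
```

View pics/w2.png

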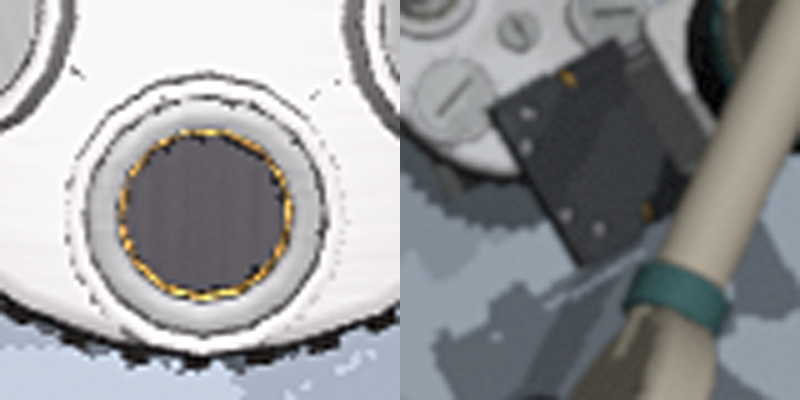

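The port is open. In the left crop the recess edge spans x 86–327 and y 96–335, so its centre is at crop (206.5,215.5). The dark bore sits inside it.

```bash
cat >> h.py <<'E'
def ray(px,z,pos,rot):
    c=arm.calibration('wrist'); H=np.array(c['hand_eye']); r=R.from_rotvec(rot)
    o=r.apply(H[:3,3])+pos; d=r.apply(H[:3,:3]@[(px[0]-c['cx'])/c['fx'],(px[1]-c['cy'])/c['fy'],1])
    return o+d*(z-o[2])/d[2]
E
python3 - <<'E'
from h import *
p=[.5287,-.2318,.2241]; q=[-3.048117,-.756279,.00247]
f=lambda x,y,z:ray((288+(x+.5)/5-.5,175+(y+.5)/5-.5),z,p,q)
print(f(206.5,215.5,.091),f(206,214,.089)); print(np.linalg.norm(f(86,215.5,.091)-f(327,215.5,.091)),np.linalg.norm(f(206.5,96,.091)-f(206.5,335,.091)))
D=np.load('pics/w2.npz'); w=D['P'][175:255,288:368].reshape(-1,3); k=np.abs(w[:,2]-.089)<.003; print(np.nanmedian(w[k],0))
b=(np.hypot(w[:,0]-.546,w[:,1]+.232)<.03)&(w[:,2]<.084); print('bore',w[b].mean(0),b.sum())
plan([.476,.2535,.20],(.467,-.884),3)
E
```

```text
[ 0.54567536 -0.23232882  0.091     ] [ 0.54556468 -0.23236609  0.089     ]
0.03620918216794863 0.03638354055950745
[ 0.54991183 -0.23141693  0.08935351]
bore [ 0.55099523 -0.22937594  0.0812758 ] 2202
shift [  6.01 -15.13   0.82] turn [-0.  0.  0.]
shift [  6.   -15.12   0.82] turn [-0.001  0.     0.   ]
shift [  6.01 -15.13   0.8 ] turn [-0.     0.001  0.   ]
end [0.476  0.2535 0.2   ] [ 0.467 -0.884 -0.   ]
```

Call:
{"op": "step_arm", "data": {
  "increments": [
    [[1.2,-3.0,0],[0,0,0],0.7],
    [[2.7,-6.8,0],[0,0,0],0.7],
    [[4.4,-11.0,0],[0,0,0],0.7],
    [[6.1,-15.3,0],[0,0,0],0.7],
    [[7.8,-19.6,0],[0,0,0],0.7]
  ]
}}

```text
time: 9.45
position: [0.5061, -0.0212, 0.2245]
tcp_rot: [-3.049, -0.755, 0.0]
ft_force: [1.5, 0.9, 0.3]
gripper_width: 0.0658
grip_force: 0.0
```

Call:
{"op": "step_arm", "data": {
  "increments": [
    [[1.7,-4.3,0.5],[0,0,0],0.7],
    [[3.4,-8.6,1.0],[0,0,0],0.7],
    [[5.1,-12.9,1.5],[0,0,0],0.7],
    [[6.8,-17.2,2.0],[0,0,0],0.7],
    [[8.5,-21.4,2.4],[0,0,0],0.7]
  ]
}}

```text
time: 9.95
position: [0.4812, 0.2076, 0.2004]
tcp_rot: [3.049, 0.756, -0.0]
ft_force: [0.7, -0.4, 0.5]
gripper_width: 0.0663
grip_force: 0.0
```

Call:
{"op": "step_arm", "data": {
  "increments": [
    [[1.0,-2.6,0],[0,0,0],0.7],
    [[1.7,-4.4,0],[0,0,0],0.7],
    [[1.7,-4.4,0],[0,0,0],0.7],
    [[1.7,-4.4,0],[0,0,0],0.7]
  ]
}}

```text
time: 10.35
position: [0.4765, 0.2526, 0.2004]
tcp_rot: [3.048, 0.758, -0.001]
ft_force: [0.2, -1.1, 0.3]
gripper_width: 0.0658
grip_force: 0.0
```

```bash
python3 - <<'E'
from h import *
im,P=cloud('wrist'); np.savez('pics/w3.npz',im=im,P=P); cv2.imwrite('pics/w3.png',im)
s=arm.observe(); print(s['position'],s['tcp_rot'])
m=(P[...,2]>.022)&(P[...,2]<.075)&(np.hypot(P[...,0]-.476,P[...,1]-.2535)<.03)
w=P[m]
for a in np.arange(.022,.068,.004):
    k=w[np.abs(w[:,2]-a)<.002]
    if len(k)>5:
        c,r=cv2.minEnclosingCircle(k[:,:2].astype(np.float32)*1000); print(round(a,3),len(k),np.round(c,1),round(r,1))
v,u=np.nonzero(m); print(u.min(),u.max(),v.min(),v.max())
E
```

```text
[0.47672208 0.25215769 0.20048654] [ 3.04837684e+00  7.56126784e-01 -6.27076905e-04]
0.022 6 [481.8 262. ] 11.0
0.026 25 [476.4 257.2] 14.2
0.03 57 [475.7 256.7] 14.2
0.034 24 [480.6 258.2] 12.3
0.038 27 [482.1 259.1] 11.3
0.042 10 [481.9 261.3] 10.7
0.046 95 [475.  256.6] 13.9
0.05 179 [475.5 256.6] 13.1
0.054 208 [475.4 256.6] 11.4
0.058 192 [475.5 256.7] 9.4
0.062 197 [475.7 256.8] 6.6
296 329 209 246
```

View pics/w3.png

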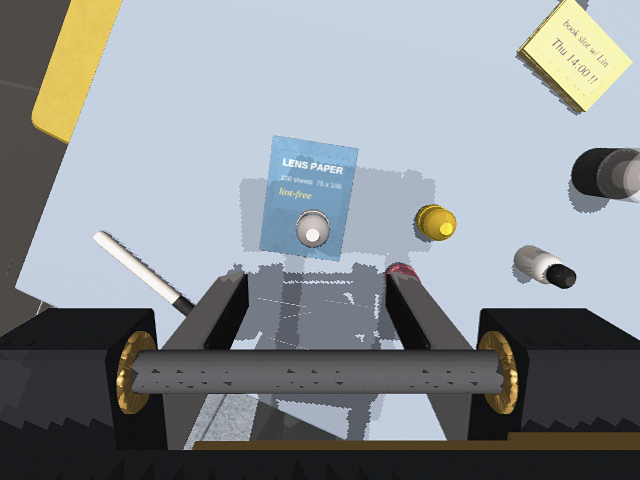

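The wrist view shows the white objective at (313,230) on the "LENS PAPER" booklet, yellow at (437,222), and pink behind the right finger at (400,270), clear of the fingers' way down. The axis fits at (0.4755, 0.2567) with a 14.2 mm radius, as specified. I go down to it.

Call:
{"op": "step_arm", "data": {
  "increments": [
    [[0.1,-0.4,2],[0,0,0],0.7],
    [[0.1,-0.4,5],[0,0,0],0.7],
    [[0.1,-0.4,8],[0,0,0],0.7],
    [[0.1,-0.4,10],[0,0,0],0.7],
    [[0.1,-0.4,11],[0,0,0],0.7]
  ]
}}

```text
time: 10.9
position: [0.4751, 0.2553, 0.0888]
tcp_rot: [3.049, 0.754, -0.005]
ft_force: [0.0, -0.2, 0.0]
gripper_width: 0.0657
grip_force: 0.0
```

Call:
{"op": "step_arm", "data": {
  "increments": [
    [[0,0,1.5],[0,0,0],0.7],
    [[0,0,3],[0,0,0],0.7],
    [[0,0,4.5],[0,0,0],0.7],
    [[0,0,5.3],[0,0,0],0.7],
    [[0,0,5.3],[0,0,0],0.7]
  ]
}}

```text
time: 11.4
position: [0.4758, 0.2566, 0.037]
tcp_rot: [3.049, 0.756, -0.002]
ft_force: [-0.2, -0.3, 0.0]
gripper_width: 0.0657
grip_force: 0.0
```

Call:
{"op": "step_arm", "data": {
  "increments": [
    [[0,0,0],[0,0,0],0.7],
    [[0,0,0],[0,0,0],0.7]
  ]
}}

```text
time: 11.6
position: [0.4768, 0.2575, 0.0384]
tcp_rot: [-3.049, -0.757, -0.003]
ft_force: [-0.8, -0.0, 0.9]
gripper_width: 0.0657
grip_force: 0.0
```

Call:
{"op": "step_arm", "data": {
  "increments": [
    [[0,0,0],[0,0,0],0.5],
    [[0,0,0],[0,0,0],0.4],
    [[0,0,0],[0,0,0],0.34],
    [[0,0,0],[0,0,0],0.3],
    [[0,0,0],[0,0,0],0.26]
  ],
  "squeeze": 5
}}

```text
time: 12.1
position: [0.4761, 0.2574, 0.0375]
tcp_rot: [3.049, 0.757, 0.0]
ft_force: [0.3, -1.9, 0.5]
gripper_width: 0.029
grip_force: 0.9
```

Call:
{"op": "step_arm", "data": {
  "increments": [
    [[0,0,0],[0,0,0],0.2],
    [[0,0,0],[0,0,0],0.2],
    [[0,0,0],[0,0,0],0.2]
  ],
  "squeeze": 24
}}

```text
time: 12.4
position: [0.4762, 0.2573, 0.0375]
tcp_rot: [3.049, 0.757, 0.0]
ft_force: [0.5, -1.4, 0.5]
gripper_width: 0.0267
grip_force: 24.0
```

Call:
{"op": "step_arm", "data": {
  "increments": [
    [[0,0,-0.3],[0,0,0],0.2],
    [[0,0,-0.8],[0,0,0],0.2],
    [[0,0,-1.6],[0,0,0],0.2],
    [[0,0,-2.6],[0,0,0],0.2],
    [[0,0,-3.6],[0,0,0],0.2]
  ]
}}

```text
time: 12.9
position: [0.4762, 0.2575, 0.0745]
tcp_rot: [-3.049, -0.757, -0.001]
ft_force: [-0.1, -0.4, -1.2]
gripper_width: 0.0268
grip_force: 24.0
```

Call:
{"op": "step_arm", "data": {
  "increments": [
    [[0,0,-1.5],[0,0,0],0.2],
    [[0,0,-3.5],[0,0,0],0.2],
    [[0,0,-6.5],[0,0,0],0.2],
    [[0,0,-9],[0,0,0],0.2],
    [[0,0,-11],[0,0,0],0.2]
  ]
}}

```text
time: 13.4
position: [0.4765, 0.2576, 0.1861]
tcp_rot: [-3.048, -0.757, -0.004]
ft_force: [0.8, -0.5, -1.8]
gripper_width: 0.0267
grip_force: 24.0
```

Call:
{"op": "step_arm", "data": {
  "increments": [
    [[0,0,-0.5],[0,0,0],0.2],
    [[0,0,-0.6],[0,0,0],0.2],
    [[0,0,-0.6],[0,0,0],0.2]
  ]
}}

```text
time: 13.7
position: [0.4754, 0.2572, 0.1888]
tcp_rot: [3.049, 0.757, -0.002]
ft_force: [0.1, 0.3, -2.2]
gripper_width: 0.0269
grip_force: 24.0
```

```bash
python3 - <<'E'
from h import *
im,P=cloud('wrist'); s=arm.observe(); r=R.from_rotvec(s['tcp_rot']); print(s['position'],s['ft_force'],s['grip_force'],s['gripper_width'])
cv2.imwrite('pics/w4.png',im)
Q=(P-s['position'])@r.as_matrix()   # tool frame
m=(np.hypot(Q[...,0],Q[...,1])<.02)&(Q[...,2]>-.035)&(Q[...,2]<.03)
w=Q[m]*1000
for a in range(-30,30,4):
    k=w[np.abs(w[:,2]-a)<2]
    if len(k)>5:
        c,rr=cv2.minEnclosingCircle(k[:,:2].astype(np.float32)); print(a,len(k),np.round(c,1),round(rr,1))
E
```

```text
[0.47525243 0.25709995 0.18841159] [ 0.03163078 -0.0636548  -2.23957994] 23.999745222972706 0.02679252056655633
-30 213 [5.7 0. ] 18.0
-26 849 [ 4.4 -0.1] 18.4
-22 819 [ 3.9 -0. ] 18.5
-18 968 [4.6 0.1] 18.2
-14 804 [ 4.  -0.1] 18.5
-10 666 [3.9 0. ] 18.4
-6 243 [3.8 0. ] 18.5
-2 273 [9.2 0.1] 17.7
2 260 [9.4 0.1] 17.6
6 329 [9.4 0.1] 17.6
10 216 [9.3 0. ] 17.6
14 166 [9.4 0.1] 17.6
18 36 [ 9.3 -0.2] 17.6
22 42 [ 8.2 -0.1] 8.5
26 18 [ 8.9 -2.3] 6.9
```

View pics/w4.png

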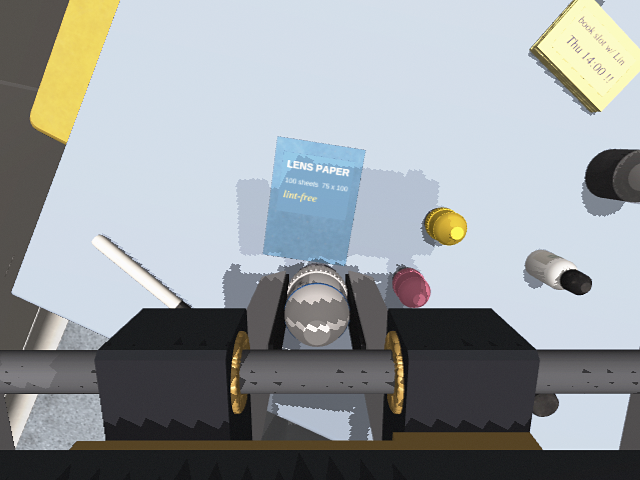

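The objective hangs between the fingers at about (317,305), looking symmetric. I check its tilt by fitting the seen surface to the upright profile I measured before.

```bash
cat > tilt.py <<'E'
from h import *
from scipy.optimize import least_squares
P3=np.load('pics/w3.npz')['P'].reshape(-1,3)-[.4755,.2567,.012]
rad=np.hypot(P3[:,0],P3[:,1]); k=(rad<.02)&(P3[:,2]>.008)&(P3[:,2]<.07); h3,r3=P3[k,2],rad[k]
hb=np.arange(.032,.054,.002); rb=np.array([np.median(r3[np.abs(h3-h)<.0015]) for h in hb]); print('profile',np.c_[hb,rb].round(4).tolist())
def fit():
    im,P=cloud('wrist'); s=arm.observe(); W=(P-s['position']).reshape(-1,3)   # world axes, about TCP
    ty=R.from_rotvec(s['tcp_rot']).as_matrix()[:,1]
    m=(np.abs(W@ty)<.0115)&(np.hypot(W[:,0],W[:,1])<.02)&(W[:,2]>.007)&(W[:,2]<.035); W=W[m]
    def f(p):
        a=np.array([p[2],p[3],1]); a/=np.linalg.norm(a); d=W-[p[0],p[1],-.0255+p[4]]
        h=d@a; r=np.linalg.norm(d-np.outer(h,a),axis=1); return (r-np.interp(h,hb,rb))*1000
    q=least_squares(f,[0,0,0,0,0],loss='soft_l1',x_scale=[.001,.001,.05,.05,.001])
    print(len(W),'end off mm',(q.x[:2]*1000).round(2),'dz',round(q.x[4]*1000,2),'tilt rad (world x,y)',q.x[2:4].round(3),'rms',np.sqrt(np.mean(q.fun**2)).round(2),s['position'].round(4))
if __name__=='__main__': fit()
E
python3 tilt.py; python3 - <<'E'
from h import *
plan([.5457,-.2323,.188],(.467,-.884),4)
E
```

```text
profile [[0.032, 0.0132], [0.034, 0.0132], [0.036, 0.0127], [0.038, 0.012], [0.04, 0.0111], [0.042, 0.0101], [0.044, 0.0088], [0.046, 0.0076], [0.048, 0.0064], [0.05, 0.0043], [0.052, 0.0039]]
3091 end off mm [-1.35 -0.12] dz 0.08 tilt rad (world x,y) [0.005 0.007] rms 0.77 [0.4752 0.2571 0.1883]
shift [-4.170e+00  1.164e+01  1.000e-02] turn [-0.     0.001  0.   ]
shift [-4.160e+00  1.164e+01  1.000e-02] turn [-0.  0.  0.]
shift [-4.170e+00  1.163e+01  1.000e-02] turn [-0.     0.001  0.   ]
shift [-4.16 11.64  0.  ] turn [-0.     0.     0.001]
end [ 0.5457 -0.2323  0.188 ] [ 0.467 -0.884 -0.   ]
```

The objective is upright to within 0.01 rad, with an end offset of about 1 mm. I carry it over at TCP z 0.188, which puts the thread end at 0.162, well above the bottles.

Call:
{"op": "step_arm", "data": {
  "increments": [
    [[-0.3,0.9,0],[0,0,0],0.2],
    [[-0.9,2.5,0],[0,0,0],0.2],
    [[-1.7,4.8,0],[0,0,0],0.2],
    [[-2.6,7.3,0],[0,0,0],0.2],
    [[-3.6,10.0,0],[0,0,0],0.2]
  ]
}}

```text
time: 14.3
position: [0.4907, 0.1508, 0.1888]
tcp_rot: [3.049, 0.758, -0.002]
ft_force: [0.5, -0.5, -1.8]
gripper_width: 0.0267
grip_force: 24.0
```

Call:
{"op": "step_arm", "data": {
  "increments": [
    [[-1.0,2.7,0],[0,0,0],0.2],
    [[-2.0,5.5,0],[0,0,0],0.2],
    [[-3.0,8.3,0],[0,0,0],0.2],
    [[-4.0,11.1,0],[0,0,0],0.2],
    [[-5.0,13.9,0],[0,0,0],0.2]
  ]
}}

```text
time: 14.8
position: [0.5114, 0.0041, 0.1888]
tcp_rot: [-3.049, -0.757, 0.002]
ft_force: [0.1, 0.6, -2.0]
gripper_width: 0.0266
grip_force: 24.0
```

Call:
{"op": "step_arm", "data": {
  "increments": [
    [[-1.0,2.8,0],[0,0,0],0.2],
    [[-2.0,5.6,0],[0,0,0],0.2],
    [[-3.0,8.3,0],[0,0,0],0.2],
    [[-4.0,11.0,0],[0,0,0],0.2],
    [[-4.9,13.5,0],[0,0,0],0.2]
  ]
}}

```text
time: 15.3
position: [0.5311, -0.1382, 0.1887]
tcp_rot: [-3.049, -0.756, 0.002]
ft_force: [2.0, -0.4, -1.2]
gripper_width: 0.0266
grip_force: 24.0
```

Call:
{"op": "step_arm", "data": {
  "increments": [
    [[-0.8,2.3,0],[0,0,0],0.2],
    [[-1.5,4.4,0],[0,0,0],0.2],
    [[-2.2,6.2,0],[0,0,0],0.2],
    [[-2.7,7.6,0],[0,0,0],0.2],
    [[-3.0,8.6,0],[0,0,0],0.2]
  ]
}}

```text
time: 15.8
position: [0.5452, -0.2276, 0.189]
tcp_rot: [-3.049, -0.756, 0.001]
ft_force: [0.2, 0.1, -1.6]
gripper_width: 0.0267
grip_force: 24.0
```

Call:
{"op": "step_arm", "data": {
  "increments": [
    [[-0.1,0.3,0],[0,0,0],0.2],
    [[-0.1,0.5,0],[0,0,0],0.2],
    [[-0.1,0.5,0],[0,0,0],0.2],
    [[-0.1,0.5,0],[0,0,0],0.2]
  ]
}}

```text
time: 16.2
position: [0.5468, -0.2304, 0.1895]
tcp_rot: [-3.048, -0.758, -0.0]
ft_force: [-0.3, 0.1, -1.6]
gripper_width: 0.0262
grip_force: 24.0
```

```bash
python3 tilt.py | tail -1; python3 - <<'E'
from h import *
im,P=cloud('wrist'); cv2.imwrite('pics/w5.png',im); s=arm.observe(); print(s['position'],s['tcp_rot'],s['grip_force'])
E
```

```text
3094 end off mm [-1.45 -0.19] dz -0.09 tilt rad (world x,y) [0.006 0.007] rms 0.77 [ 0.5468 -0.2304  0.1896]
[ 0.54684256 -0.23051817  0.18956256] [-3.04842313e+00 -7.58369422e-01 -1.66833226e-04] 23.99952178588137
```

View pics/w5.png

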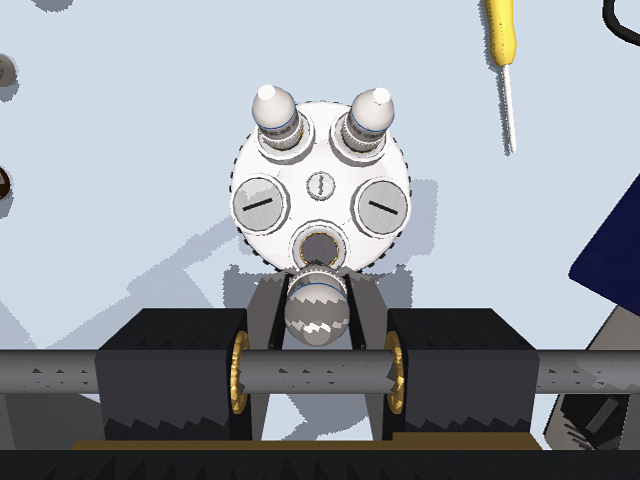

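The wrist view shows the open port at (320,250), just behind the held objective (317,305) and symmetric about it. The tilt is still below 0.01 rad. I shift about 1 mm and go down 6.3 cm.

Call:
{"op": "step_arm", "data": {
  "increments": [
    [[-0.1,0.1,0.5],[0,0,0],0.2],
    [[-0.1,0.1,1.4],[0,0,0],0.2],
    [[-0.1,0.1,2.4],[0,0,0],0.2],
    [[-0.1,0.1,3.3],[0,0,0],0.2],
    [[-0.1,0.1,4.0],[0,0,0],0.2]
  ]
}}

```text
time: 16.8
position: [0.5459, -0.2323, 0.148]
tcp_rot: [-3.048, -0.757, 0.002]
ft_force: [-0.0, 0.1, -2.0]
gripper_width: 0.0268
grip_force: 24.0
```

Call:
{"op": "step_arm", "data": {
  "increments": [
    [[0,0,0.5],[0,0,0],0.2],
    [[0,0,1.1],[0,0,0],0.2],
    [[0,0,1.6],[0,0,0],0.2],
    [[0,0,2.0],[0,0,0],0.2],
    [[0,0,2.2],[0,0,0],0.2]
  ]
}}

```text
time: 17.3
position: [0.5463, -0.2325, 0.1271]
tcp_rot: [-3.049, -0.757, 0.0]
ft_force: [-1.1, -0.3, -1.5]
gripper_width: 0.0272
grip_force: 24.0
```

Call:
{"op": "step_arm", "data": {
  "increments": [
    [[0,0,0],[0,0,0],0.2],
    [[0,0,0],[0,0,0],0.2],
    [[0,0,0],[0,0,0],0.2]
  ]
}}

```text
time: 17.6
position: [0.5467, -0.2327, 0.1278]
tcp_rot: [3.049, 0.757, 0.001]
ft_force: [0.4, 0.3, -2.0]
gripper_width: 0.0265
grip_force: 24.0
```

```bash
python3 tilt.py | tail -1; python3 - <<'E'
from h import *
im,P=cloud('scene'); Q=P.copy()
cv2.imwrite('pics/s2.png',cv2.resize(im[190:370,390:630],(720,540),interpolation=2))
for i in range(3): print(arm.observe()['position']); arm.read_camera('top')
s=arm.observe(); print(s['ft_force'],s['grip_force'],s['gripper_width'],s['time'])
E
```

```text
3106 end off mm [-1.53 -0.14] dz -0.06 tilt rad (world x,y) [0.009 0.005] rms 0.76 [ 0.5466 -0.2327  0.1277]
[ 0.54659426 -0.23264856  0.12774575]
[ 0.54657776 -0.23265586  0.12765994]
[ 0.54655706 -0.23260522  0.12763256]
[ 0.53269017 -0.31045486 -1.65808689] 23.999654907966033 0.026635370053271844 17.85
```

View pics/s2.png

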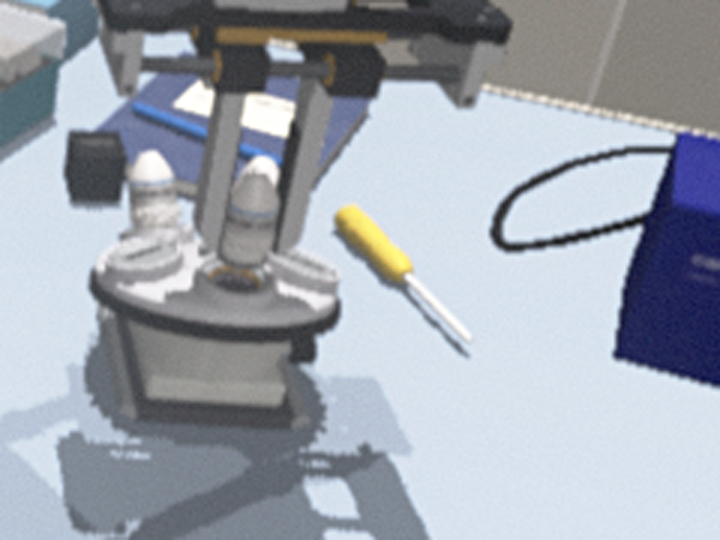

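```bash
python3 - <<'E'
from h import *
c=arm.calibration('scene'); K=np.array([[c['fx'],0,c['cx']],[0,c['fy'],c['cy']],[0,0,1]])
pts=np.array([[.5457,-.2323,.091],[.5457,-.2323,.089],[.5457,-.2323,.102],[.5457,-.2323,.152],[.5557,-.2323,.091],[.5457,-.2223,.091]])
q=cv2.projectPoints(pts,np.array(c['rvec'],float),np.array(c['tvec'],float),K,None)[0][:,0]
print(((q-[390,190])*3).round(1))
im,P=cloud('scene'); g=cv2.resize(im[240:290,445:500],None,fx=10,fy=10,interpolation=2); cv2.imwrite('pics/s3.png',g)
print(((q-[445,240])*10).round(0))
E
```

```text
[[233.7 276.1]
 [233.  279.3]
 [237.2 258.3]
 [254.  174.1]
 [238.9 267.2]
 [214.5 270.5]]
[[229. 420.]
 [227. 431.]
 [241. 361.]
 [297.  80.]
 [246. 391.]
 [165. 402.]]
```

View pics/s3.png

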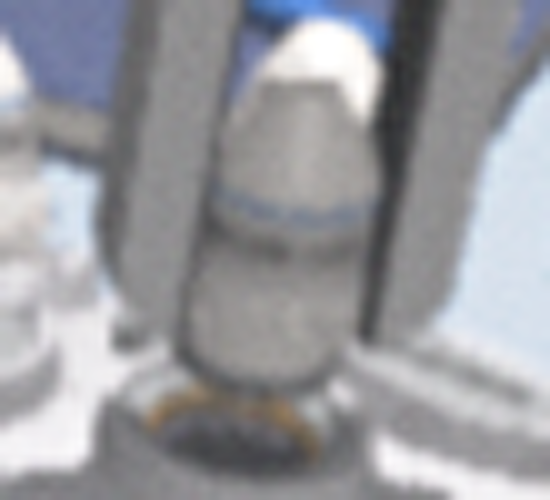

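The objective hangs upright over the bore. In the enlarged crop its axis is within about 2 mm of the projected port axis, which is inside the calibration error. I do a last numeric check of the cap and bottles.

```bash
python3 - <<'E'
from h import *
for n in ('scene','top'):
    im,P=cloud(n)
    for nm,x,y,r,zl in [('cap',.40,-.233,.03,.006),('vial',.4454,.039,.03,.05),('oil',.5373,.0608,.025,.04),('case',.632,.053,.03,.04)]:
        m=(np.hypot(P[...,0]-x,P[...,1]-y)<r)&(P[...,2]>zl)&(P[...,2]<.1); w=P[m]
        print(n,nm,len(w),np.nanmedian(w,0).round(3) if len(w) else '',w[:,2].max().round(3) if len(w) else '')
E
```

```text
scene cap 386 [ 0.396 -0.234  0.012] 0.015
scene vial 310 [0.438 0.034 0.066] 0.08
scene oil 146 [0.533 0.057 0.053] 0.068
scene case 357 [0.621 0.048 0.06 ] 0.066
top cap 0  
top vial 178 [0.445 0.039 0.075] 0.085
top oil 89 [0.537 0.06  0.061] 0.069
top case 338 [0.631 0.054 0.064] 0.07
```

The cap lies flat (top at z 0.012), the bottles and case stand in place, and the objective is steady, so I hand in.

```bash
python3 -c "
from plant import arm
print(arm.job_done())"
```

```text
the job is handed in; nothing more can be done
None
```

The job is handed in (no verdict came back): the cap lies flat about 0.15 m in front of the port, the bottles and case stand where they were, and the objective is held upright at 24 N, centred over the open port to within about 2 mm, its thread about 11 mm above the rim.

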